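# Gauge the slim hinge pin from the deep canister

## Task

Two steel hinge pins for the wheelhouse hatch stand at the bottom of two deep canisters. Reach in, lift out the slimmer pin, lower it upright onto the flared entry end of the gap gauge and slide it upright along the base right through between the two jaws (do not lower it in from above), then leave it standing free on the fenced landing beyond them. Leave the thick pin in its canister, the canisters standing where they are, and do not disturb the mug or the bottle.

Things in the scene. Friction and masses are not known exactly. Their poses are not given: they have to be found in the camera images.
- slim_centre (a point): centre (half-way up) of the slim pin: plain upright steel cylinder, 20 mm diameter, 72 mm long, 1.5 mm chamfers, about 0.18 kg, z along its axis. It stands on the inner floor of canister_a, up to about 8 mm off that canister's axis; its top is 24 mm below the rim. It is the pin that passes the gauge.
- stout_centre (a point): centre of the thick pin: steel cylinder 30 mm diameter, 72 mm long, about 0.4 kg; stands likewise in canister_b. Too thick for the gauge.
- canister_a: loose round open aluminium canister that holds the slim pin: 90 mm outside and 84 mm inside diameter, 102 mm tall, inner floor 6 mm above its underside, so 96 mm deep; about 0.7 kg. Origin at the centre of its underside, z up along its axis. The two canisters look alike and may be either way round on the table.
- canister_b: the other, identical canister, which holds the thick pin; origin at the centre of its underside
- gauge: fixed gap gauge: dark steel base 190 (x) x 90 (y) x 12 mm with two steel jaws. Origin at the centre of the base's underside; z up, x runs from entry to landing, gap's centre line y = 0. Jaws: x -35 to 35 mm, inner faces y = -13 and 13 mm (gap 26 mm), outer faces y = -35 and 35, tops 34 mm above the base's top. Flared lead-in plates widen the gap to about 42 mm from x = -35 to -56 mm.
- gauge_entry (a point): point on the base's top in the middle of the gauge's bare entry end (gauge x = -75, y = 0 mm; the bare part runs from x = -95 to -56 mm); its axes are the gauge's
- gauge_landing (a point): point on the base's top in the middle of the gauge's landing (gauge x = 64, y = 0 mm; bare from x = 35 to 91 mm), which has an 8 mm high fence along its sides (y = -43 and 43 mm) and its end (x = 93 mm)
- mug: loose white mug, 80 mm diameter, 90 mm tall, origin at the centre of its underside; bystander
- bottle: loose green drinks bottle, 68 mm diameter, 220 mm tall, origin at the centre of its underside; bystander
There are look-alikes about, which are no part of the job. Leave any blue or orange look-alike of the canister_b alone.

How it is judged (in metres and radians):
On the way, in this order (a step that is already met when the one before it is completed fails the run):
1. the slim pin is lifted out of its canister (z of slim_centre in the frame of canister_a above 0.14 m), for 0.1 s.
2. the slim pin is upright on the entry end of the gauge, within 15 mm of the base's top (x of slim_centre in the frame of gauge between -0.098 and -0.042 m and y of slim_centre in the frame of gauge between -0.03 and 0.03 m and z of slim_centre in the frame of gauge below 0.063 m and angle between slim_centre's own z axis and vertical below 0.2 rad), for 0.1 s.
3. the slim pin is upright between the jaws, within 15 mm of the base's top (x of slim_centre in the frame of gauge between -0.03 and 0.03 m and y of slim_centre in the frame of gauge between -0.014 and 0.014 m and z of slim_centre in the frame of gauge below 0.063 m and angle between slim_centre's own z axis and vertical below 0.2 rad), for 0.1 s.
At the end, for the whole second after the job is handed in: The slim pin stands free and upright (within 0.08 rad) on the gauge's landing, its axis 45 to 85 mm beyond the gauge's centre along x and within 35 mm of the centre line; the thick pin is still in canister_b; both canisters stand upright within 40 mm of where they began (x of slim_centre in the frame of gauge between 0.045 and 0.085 m and y of slim_centre in the frame of gauge between -0.035 and 0.035 m and z of slim_centre in the frame of gauge between 0.043 and 0.053 m and angle between slim_centre's own z axis and vertical below 0.08 rad and horizontal distance between stout_centre and canister_b below 0.04 m and z of stout_centre in the frame of canister_b between 0.01 and 0.07 m and angle between each of canister_a, canister_b's own z axis and vertical below 0.1 rad and distance of each of canister_a, canister_b from where it was at the start of the episode below 0.04 m); the robot touches nothing.
It fails at once if the slim pin is between the jaws but raised more than 20 mm off the base (lowered in from above or lifted part-way instead of slid) (x of slim_centre in the frame of gauge between -0.03 and 0.03 m and y of slim_centre in the frame of gauge between -0.014 and 0.014 m and z of slim_centre in the frame of gauge between 0.068 and 0.082 m).
It fails at once if the thick pin is lifted out of its canister (z of stout_centre in the frame of canister_b above 0.14 m).
It fails at once if a canister is tipped over (angle between any of canister_a, canister_b's own z axis and vertical above 0.5 rad).
It fails at once if the mug or the bottle is moved more than 30 mm or tipped (distance of any of mug, bottle from where it was at the start of the episode above 0.03 m or angle between any of mug, bottle's own z axis and vertical above 0.4 rad).
It also fails if it takes over 43 s, if anything falls off the work surface, if the arm or the gripper's body presses on something with over 40 N, if the wrist force passes 120 N, or if a joint passes its speed limit or range.

## Robot

A 6-joint arm with a two-finger parallel gripper is mounted at the origin on the work surface. World frame = base frame: x ahead of the robot, y to its left, z up, the work surface at z = 0. Lengths are in m, angles in degrees, forces in N, time in s.
With the tool pointing down it reaches from about 0.375 to 0.9 m from the base axis. Payload 3.1 kg.
Tool frame: the origin (TCP) lies on the centre line of the jaws, within the pads' length; the fingertips stand 17 mm ahead of it and the grasp point (between the pads) lies 2 mm behind it; y points along the fingers, x is the direction in which the jaws open and shut, and the axes are right-handed (so a half turn about y gives the same grasp; the last joint's range is limited). The gripper opens to 87 mm and grips with 3 to 60 N. Pads are 19 mm wide; open, the fingers measure 117 mm over their backs; the gripper's body (75 mm by 190 mm) begins 51 mm behind the grasp point.
Start: joints at [53.428, 30.224, 82.088, -0, 67.689, -10.227], TCP at [0.277, 0.56, 0.24] pointing down, gripper open.
Joint ranges: [-176.69, 176.69], [-43.24, 126.21], [12.49, 139.97], [-82, 262], [0, 151.66], [-163.58, 163.58]. Speed limits (degrees/s): [159.86, 159.86, 180, 180, 180, 180].

## Interface

Orientations are given as a 3x3 rotation matrix whose columns are the frame's x, y, z axes.
In Python, from rig import read_state, capture, camera_info, hand_in, trace, tip_of gives the robot as it stands.
- The arm moves only by the tool jog_arm, never from a script. Its argument "steps" is a list of rows, each an object with "fingers": the opening in per cent of the stroke, from 0 (shut) to 100 (fully open); "delta_pos": the shift along the world's x, y, z in mm, a list of three; "turn": the turn about the world's z in degrees. A call has 1 to 20 rows; each row is the pose to reach, as a shift and turn from the pose commanded when the call began; what a row does not reach only later rows make up. A row lasts 1/12 s, in which the tool goes at most 41.7 mm and 7.16 degrees, less where a joint would pass 70% of its speed; a pose out of reach is approached as far as the arm can. A call with a gripper value outside its range is refused whole. The fingers move at their own pace and stop on an object; the grip force is fixed at half the most. Time passes only in rows, so rows that repeat a pose let the fingers close. It gives the time, the measured TCP pose, the force and the opening at its end, in the units of the state.
- read_state(): the state, without advancing time (a new reading comes with each control period).
- capture(name): name is "scene" or "top"; returns the picture (384x512x3 uint8, red, green, blue); there is no depth.
- camera_info(name): a dict with "fov_y" (degrees; the focal length in pixels is half the picture's height over the tangent of half this angle, whatever the lens; pixels are square), "cx", "cy" (the principal point, pixels), "k1" (the pictures are not rectified: a ray, as slopes to the right and down, at radius r is drawn at 1 + k1 r^2 times it, then the intrinsics apply), "view" (4x4, takes a point from world to camera coordinates). Camera axes: x right, y down, z forward; pixel columns grow to the right and rows downward; lengths in m; the calibration is good to about 2 mm. A picture is of the moment at which its call begins. camera_info takes no time and is no camera call.
- hand_in(): hands the job in, once; it reports no verdict.
Trained networks look in the newest picture that a camera, given by its name, has taken for a name from the list of things; names that differ only in an ending like _2 or _b are one class to them, and where a whole thing is asked for, a point or a joint stands for the part that bears it (a point fixed in the world has none). Each returns a list of dicts, best first, with "confidence" (0 to 1); they miss things now and then, are a little off and sometimes report something else, mostly with a low value. They report only what shows in the picture. A call takes as long as a camera call. They do not tell look-alikes from the thing itself.
- trace(target, camera): "mask" (384x512 bool, what is visible of it).
- tip_of(target, camera): "position" ([x, y, z] in m, in world coordinates, good to about 4 mm: a listed point, or the origin of a listed thing).
The state is a dict: "time_s": time; "joint_positions": joint angles; "qvel": joint speeds; "tau": joint torques, N m; "position": TCP position; "tcp_rot": TCP orientation; "force": force on the tool from outside, world axes, zero at the start; "moment": the same for the moment, N m; "opening": opening from 0.0 (shut) to 1.0 (fully open).
Only numpy, scipy, OpenCV 4.12 (cv2) and the standard library are available. Lean on these libraries where they do the work, as an engineer would, in place of code of your own. Each camera call takes 0.05 s, during which the arm holds its last target.

## Working session

There is one attempt and no reset: what is moved stays moved. The work goes in short steps, Python scripts to look and compute and a tool call to move; the robot and the scene stay as the last step left them, time stands still between calls to the robot, and variables do not carry over. Pictures are saved under pics/ and viewed, and the job is handed in when it is done.

Besides the shell and the picture viewer there is one more tool, called as name([rows], argument=value, ...), one row to a line, values as JSON. jog_arm: Moves the arm, as the interface text tells. Its arguments: {"type":"object","properties":{"steps":{"type":"array","items":{"type":"object","properties":{"fingers":{"type":"number"},"delta_pos":{"type":"array","items":{"type":"number"}},"turn":{"type":"number"}}}}},"required":["steps"]}

```bash
ls; mkdir -p pics; python3 - <<'E'
from rig import *
import cv2
s=read_state(); print(s)
for n in("scene","top"):
    im=capture(n); cv2.imwrite(f"pics/{n}0.png",im[:,:,::-1]); print(n,camera_info(n))
E
```

```text
pics
{'time_s': 0.0, 'joint_positions': array([ 5.34274316e+01,  3.02758689e+01,  8.21561357e+01, -2.88496191e-04,
        6.76880860e+01, -1.02258945e+01]), 'qvel': array([-0.08425535, -0.00108634, -0.03515193, -0.09120057, -0.00977955,
        0.03574032]), 'tau': array([-1.31009187e-05, -4.40034413e+01, -1.76597017e+01,  6.32761046e-02,
        5.81085496e-02, -1.56963183e-04]), 'position': array([0.27692077, 0.55953656, 0.23860619]), 'tcp_rot': array([[ 4.43798332e-01, -1.24512549e-03, -8.96125823e-01],
       [ 8.96124312e-01, -1.68605884e-03,  4.43799926e-01],
       [-2.06350746e-03, -9.99997803e-01,  3.67517123e-04]]), 'force': array([0.31432485, 0.13729065, 0.39854222]), 'moment': array([-0.00325398, -0.04328819,  0.04028774]), 'opening': 1.0015100417081801}
scene {'fov_y': 51.957791427562675, 'cx': 258.02257276244404, 'cy': 200.67831204731334, 'k1': -0.09159785866453318, 'view': array([[ 0.21850056,  0.97576728,  0.01165017, -0.17016775],
       [ 0.57327946, -0.11869314, -0.81071734, -0.2543978 ],
       [-0.78968865,  0.18382099, -0.58532185,  1.42479417],
       [ 0.        ,  0.        ,  0.        ,  1.        ]])}
top {'fov_y': 49.51524348584279, 'cx': 254.25594877358245, 'cy': 187.84465146792166, 'k1': -0.014972514356535942, 'view': array([[ 0.01068828, -0.99992377, -0.00618188,  0.04908979],
       [-0.98746028, -0.00958087, -0.15757664,  0.56595775],
       [ 0.1575054 ,  0.00778858, -0.98748741,  0.97947252],
       [ 0.        ,  0.        ,  0.        ,  1.        ]])}
```

View pics/scene0.png

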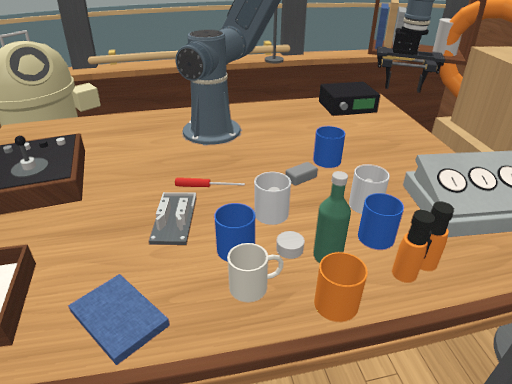

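View pics/top0.png

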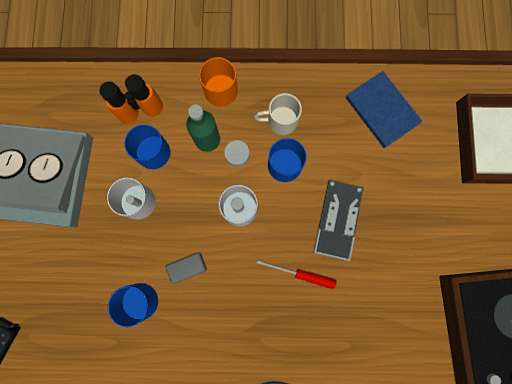

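```bash
python3 - <<'E'
from rig import *
for t in("slim_centre","stout_centre","canister_a","gauge","gauge_entry","gauge_landing","mug","bottle"):
  for c in ("top","scene"):
    print(t,c,[(round(d["confidence"],2),d["position"]) for d in tip_of(t,c)])
print(read_state()["time_s"])
E
```

```text
slim_centre top [(0.59, [0.5278, 0.3481, 0.0437])]
slim_centre scene []
stout_centre top [(0.69, [0.565, -0.1751, 0.0136]), (0.43, [0.52, 0.0867, 0.0415])]
stout_centre scene [(0.62, [0.5236, 0.099, 0.0405])]
canister_a top [(0.98, [0.5323, 0.3567, -0.0028]), (0.98, [0.8345, 0.1479, 0.0011]), (0.87, [0.6648, 0.3234, 0.0012]), (0.86, [0.5178, 0.0939, -0.0023]), (0.85, [0.2845, 0.334, -0.0046]), (0.76, [0.6363, -0.0242, -0.0014])]
canister_a scene [(0.96, [0.2858, 0.3286, -0.0005]), (0.95, [0.6656, 0.3197, 0.0025]), (0.86, [0.5323, 0.3543, 0.0005]), (0.68, [0.6309, -0.0224, 0.0035]), (0.57, [0.5205, 0.0901, 0.0022]), (0.57, [0.8386, 0.1476, 0.0016])]
gauge top [(0.69, [0.4966, -0.1586, -0.0009])]
gauge scene [(0.61, [0.4931, -0.1597, -0.0018])]
gauge_entry top [(0.84, [0.5651, -0.1723, 0.0148])]
gauge_entry scene [(0.66, [0.5639, -0.1725, 0.0131])]
gauge_landing top [(0.89, [0.4288, -0.1433, 0.0115])]
gauge_landing scene [(0.6, [0.4305, -0.1439, 0.009])]
mug top [(0.87, [0.7551, -0.0207, -0.0002])]
mug scene [(0.74, [0.7538, -0.0207, 0.0024])]
bottle top [(0.81, [0.6987, 0.1755, -0.0004])]
bottle scene [(0.79, [0.7019, 0.1809, 0.0003])]
0.9
```

```bash
python3 - <<'E'
import cv2,numpy as np
im=cv2.imread("pics/top0.png")
a=cv2.resize(im[165:235,90:180],None,fx=4.4,fy=4.4,interpolation=cv2.INTER_CUBIC)
b=cv2.resize(im[170:240,205:275],None,fx=4.4,fy=4.4,interpolation=cv2.INTER_CUBIC)
cv2.imwrite("pics/z1.png",np.hstack([a,b]))
cv2.imwrite("pics/z2.png",cv2.resize(im[170:270,300:380],None,fx=6,fy=6,interpolation=cv2.INTER_CUBIC))
E
```

```text
(no output)
```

View pics/z1.png

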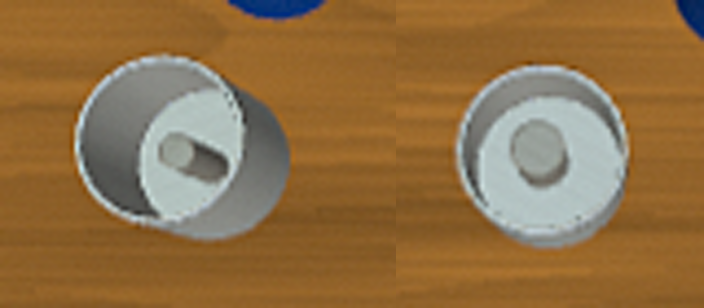

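View pics/z2.png

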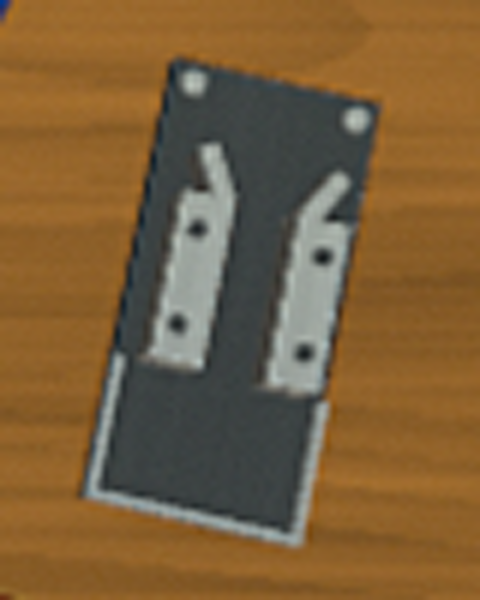

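```bash
cat > h.py <<'E'
import numpy as np,cv2
from rig import *
def KD(n):
    c=camera_info(n); f=192/np.tan(np.radians(c["fov_y"]/2))
    return np.array([[f,0,c["cx"]],[0,f,c["cy"]],[0,0,1]]),np.array([c["k1"],0,0,0,0]),np.array(c["view"])
def proj(n,P):
    K,D,V=KD(n); return cv2.projectPoints(np.asarray(P,float).reshape(-1,3),cv2.Rodrigues(V[:3,:3])[0],V[:3,3],K,D)[0].reshape(-1,2)
def unproj(n,uv,z):
    K,D,V=KD(n); u=cv2.undistortPointsIter(np.array(uv,float).reshape(-1,1,2),K,D,None,None,(3,50,1e-10)).reshape(-1,2)
    d=np.c_[u,np.ones(len(u))]@V[:3,:3]; c=-V[:3,:3].T@V[:3,3]
    return c+d*((z-c[2])/d[:,2])[:,None]
E
python3 - <<'E'
from h import *
from scipy.optimize import least_squares
np.set_printoptions(precision=4,suppress=True)
print("pin top",unproj("top",[[90+178/4.4-.4,165+151/4.4-.4]],.078),"rim",unproj("top",[[90+160/4.4-.4,165+140/4.4-.4]],.102))
print("b rim",unproj("top",[[205+(544-396)/4.4-.4,170+148/4.4-.4]],.102))
z=np.array([[174,60],[380,102],[83,495],[300,545],[235,193],[207,370],[297,215],[262,388]])
uv=np.array([300,170])+(z+.5)/6-.5
z_=[.012,.012,.012,.012,.046,.046,.046,.046]
M=np.array([[-95,-45],[-95,45],[95,-45],[95,45],[-35,-13],[35,-13],[-35,13],[35,13]])/1000.
# left in picture = +y world. entry->landing points to -x world: gauge +y = ?
W=[unproj("top",[p],q)[0] for p,q in zip(uv,z_)]
print(np.array(W))
M[:,1]*=1
def T(p): 
    c,s=np.cos(p[2]),np.sin(p[2]); return np.c_[M@[[c,s],[-s,c]]+p[:2],z_]
for sg in(1,-1):
    M[:,1]*=sg
    r=least_squares(lambda p:(proj("top",T(p))-uv).ravel(),[.497,-.159,np.radians(168)],loss="soft_l1")
    print(sg,r.x,np.degrees(r.x[2]),r.cost,(proj("top",T(r.x))-uv).round(1).tolist())
print(read_state()["time_s"])
E
```

```text
pin top [[0.5306 0.3497 0.078 ]] rim [[0.5333 0.3521 0.102 ]]
b rim [[0.52  0.091 0.102]]
[[ 0.5938 -0.134   0.012 ]
 [ 0.5766 -0.2209  0.012 ]
 [ 0.4108 -0.0933  0.012 ]
 [ 0.3913 -0.1825  0.012 ]
 [ 0.5329 -0.152   0.046 ]
 [ 0.4609 -0.1392  0.046 ]
 [ 0.5241 -0.177   0.046 ]
 [ 0.4539 -0.1612  0.046 ]]
1 [ 0.493  -0.1575  2.9309] 167.92810739197836 1.833230413571103 [[-0.3, -0.6], [0.2, 0.1], [0.1, 0.5], [-0.3, 0.3], [0.1, 1.2], [-0.7, -0.2], [0.2, -0.2], [0.7, -0.9]]
-1 [ 0.493  -0.1572  3.3932] 194.41601339077377 173.5970643581686 [[16.9, -0.8], [-51.5, 0.6], [52.9, -0.0], [-18.3, 0.4], [3.7, 1.1], [16.2, -0.4], [-16.9, 0.0], [-3.3, -0.9]]
0.9
```

jog_arm([
  {"delta_pos": [15, -12, 0], "turn": 0, "fingers": 39},
  {"delta_pos": [40, -33, 0], "turn": 0, "fingers": 39},
  {"delta_pos": [70, -58, 0], "turn": 0, "fingers": 39},
  {"delta_pos": [100, -83, 0], "turn": 0, "fingers": 39},
  {"delta_pos": [130, -108, 0], "turn": 0, "fingers": 39},
  {"delta_pos": [160, -133, 0], "turn": 0, "fingers": 39},
  {"delta_pos": [190, -158, 0], "turn": 0, "fingers": 39},
  {"delta_pos": [215, -180, 0], "turn": 0, "fingers": 39},
  {"delta_pos": [235, -196, 0], "turn": 0, "fingers": 39},
  {"delta_pos": [248, -207, 0], "turn": 0, "fingers": 39},
  {"delta_pos": [253, -211, 0], "turn": 0, "fingers": 39},
  {"delta_pos": [253, -211, 0], "turn": 0, "fingers": 39},
  {"delta_pos": [253, -211, 0], "turn": 0, "fingers": 39},
  {"delta_pos": [253, -211, -20], "turn": 0, "fingers": 39},
  {"delta_pos": [253, -211, -45], "turn": 0, "fingers": 39},
  {"delta_pos": [253, -211, -65], "turn": 0, "fingers": 39},
  {"delta_pos": [253, -211, -80], "turn": 0, "fingers": 39},
  {"delta_pos": [253, -211, -90], "turn": 0, "fingers": 39},
  {"delta_pos": [253, -211, -90], "turn": 0, "fingers": 39},
  {"delta_pos": [253, -211, -90], "turn": 0, "fingers": 39},
])

```text
time_s: 2.57
position: [0.5294, 0.3501, 0.1495]
tcp_rot: [[0.442, -0.001, -0.897], [0.897, -0.0, 0.442], [-0.0, -1.0, 0.001]]
force: [-1.2, 0.3, 0.5]
opening: 0.394
```

```bash
python3 - <<'E'
from h import *
s=read_state();print(s["time_s"],s["position"],s["opening"],s["force"])
print(s["tcp_rot"].round(3))
for n in("scene","top"):
    im=capture(n); cv2.imwrite(f"pics/{n}1.png",cv2.resize(im[:,:,::-1],(800,600),interpolation=cv2.INTER_CUBIC))
print(proj("top",[[.53,.349,.133],[.53,.349,.078]])*800/512)
E
```

```text
2.5667 [0.52935821 0.35007445 0.14950288] 0.39443522140173565 [-1.20584079  0.26645956  0.51009342]
[[ 0.442 -0.001 -0.897]
 [ 0.897 -0.     0.442]
 [-0.    -1.     0.001]]
[[192.16254655 306.23107567]
 [203.62342382 311.22897934]]
```

View pics/scene1.png

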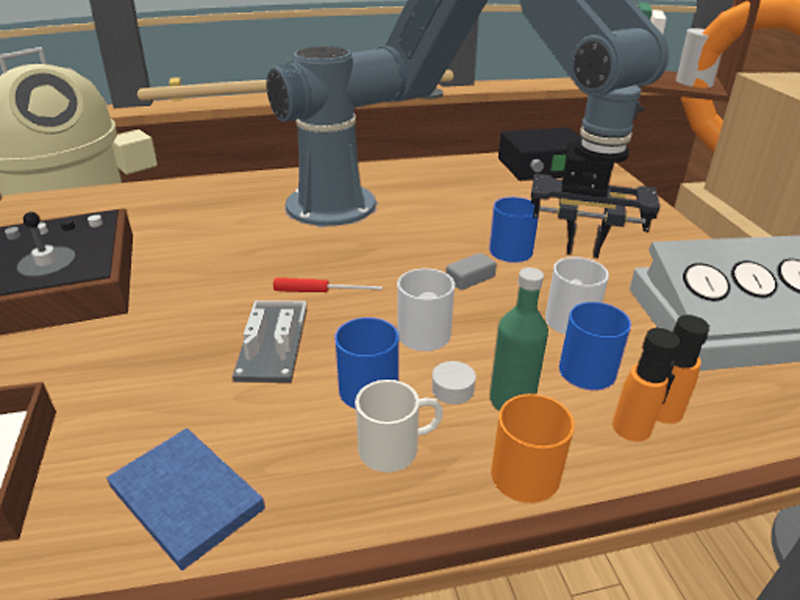

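View pics/top1.png

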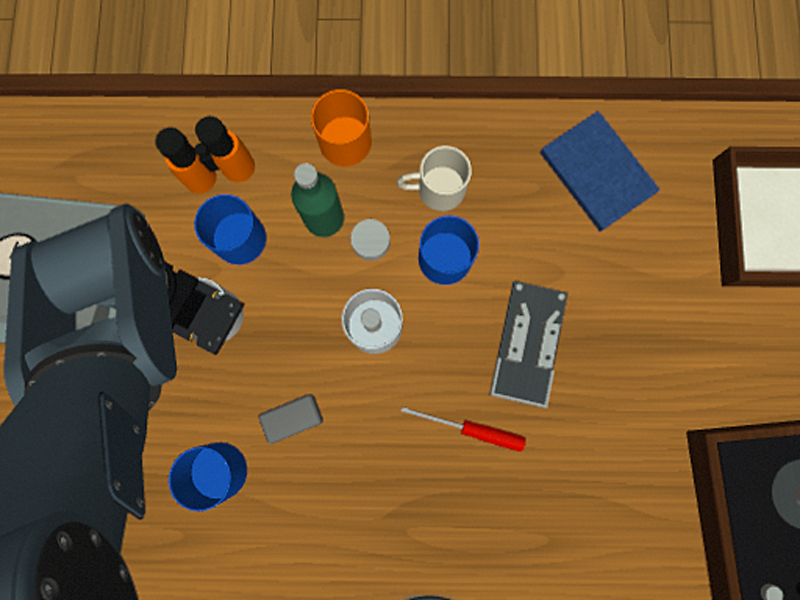

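```bash
python3 - <<'E'
from h import *
np.set_printoptions(precision=3,suppress=True)
print(read_state()["joint_positions"])
a=[[75,225],[92,136]]
print(unproj("top",a,0)[:,:2],unproj("top",a,.06)[:,:2])
im=cv2.imread("pics/top0.png")[110:240,0:180]; b=cv2.imread("pics/scene0.png")[130:260,360:512]
cv2.imwrite("pics/z3.png",np.vstack([cv2.resize(im,None,fx=4,fy=4)[:300],cv2.resize(b,(720,300*2))[:300]]))
E
```

```text
[ 23.347  36.997  85.056   0.007  57.818 -40.365]
[[0.472 0.511]
 [0.707 0.484]] [[0.468 0.485]
 [0.69  0.46 ]]
```

View pics/z3.png

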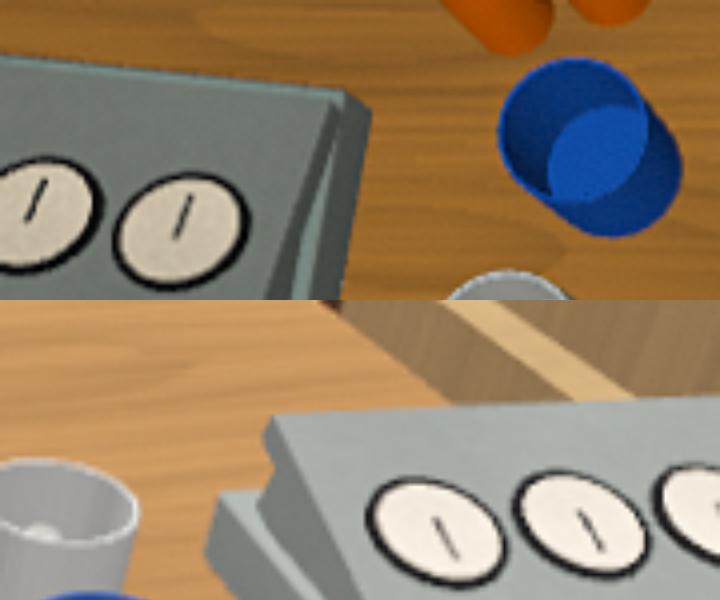

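jog_arm([
  {"delta_pos": [0, 0, -10], "turn": 0, "fingers": 39},
  {"delta_pos": [0, 0, -25], "turn": 0, "fingers": 39},
  {"delta_pos": [0, 0, -40], "turn": 0, "fingers": 39},
  {"delta_pos": [0, 0, -55], "turn": 0, "fingers": 39},
  {"delta_pos": [0, 0, -67], "turn": 0, "fingers": 39},
  {"delta_pos": [0, 0, -76], "turn": 0, "fingers": 39},
  {"delta_pos": [0, 0, -82], "turn": 0, "fingers": 39},
  {"delta_pos": [0, 0, -85], "turn": 0, "fingers": 39},
  {"delta_pos": [0, 0, -85], "turn": 0, "fingers": 39},
  {"delta_pos": [0, 0, -85], "turn": 0, "fingers": 39},
])

```text
time_s: 3.5
position: [0.5307, 0.3493, 0.0649]
tcp_rot: [[0.444, 0.001, -0.896], [0.896, 0.0, 0.444], [0.001, -1.0, -0.001]]
force: [0.1, -0.6, -0.6]
opening: 0.392
```

No contact; closing.

jog_arm([
  {"delta_pos": [0, 0, 0], "turn": 0, "fingers": 0},
  {"delta_pos": [0, 0, 0], "turn": 0, "fingers": 0},
  {"delta_pos": [0, 0, 0], "turn": 0, "fingers": 0},
  {"delta_pos": [0, 0, 0], "turn": 0, "fingers": 0},
  {"delta_pos": [0, 0, 0], "turn": 0, "fingers": 0},
  {"delta_pos": [0, 0, 0], "turn": 0, "fingers": 0},
  {"delta_pos": [0, 0, 0], "turn": 0, "fingers": 0},
  {"delta_pos": [0, 0, 0], "turn": 0, "fingers": 0},
])

```text
time_s: 4.17
position: [0.5307, 0.3493, 0.0651]
tcp_rot: [[0.444, 0.001, -0.896], [0.896, 0.001, 0.444], [0.001, -1.0, -0.001]]
force: [-0.6, 0.2, 3.5]
opening: 0.22
```

jog_arm([
  {"delta_pos": [0, 0, 4], "turn": 0, "fingers": 0},
  {"delta_pos": [0, 0, 12], "turn": 0, "fingers": 0},
  {"delta_pos": [0, 0, 25], "turn": 0, "fingers": 0},
  {"delta_pos": [0, 0, 40], "turn": 0, "fingers": 0},
  {"delta_pos": [0, 0, 58], "turn": 0, "fingers": 0},
  {"delta_pos": [0, 0, 76], "turn": 0, "fingers": 0},
  {"delta_pos": [0, 0, 94], "turn": 0, "fingers": 0},
  {"delta_pos": [0, 0, 112], "turn": 0, "fingers": 0},
  {"delta_pos": [0, 0, 130], "turn": 0, "fingers": 0},
  {"delta_pos": [0, 0, 147], "turn": 0, "fingers": 0},
  {"delta_pos": [0, 0, 160], "turn": 0, "fingers": 0},
  {"delta_pos": [0, 0, 170], "turn": 0, "fingers": 0},
  {"delta_pos": [0, 0, 175], "turn": 0, "fingers": 0},
  {"delta_pos": [0, 0, 175], "turn": 0, "fingers": 0},
  {"delta_pos": [0, 0, 175], "turn": 0, "fingers": 0},
])

```text
time_s: 5.42
position: [0.5299, 0.3489, 0.2394]
tcp_rot: [[0.444, -0.001, -0.896], [0.896, -0.0, 0.444], [-0.0, -1.0, 0.0]]
force: [-0.1, 0.6, -2.1]
opening: 0.22
```

```bash
python3 - <<'E'
from h import *
s=read_state();print(s["time_s"],s["position"],s["opening"],s["force"])
for n in("scene",):
    im=capture(n); cv2.imwrite(f"pics/{n}2.png",cv2.resize(im[50:250,280:480,::-1],(600,600),interpolation=cv2.INTER_CUBIC))
E
```

```text
5.4167 [0.52993984 0.34891417 0.23935882] 0.21953167607426996 [-0.13615405  0.55279379 -2.14727599]
```

View pics/scene2.png

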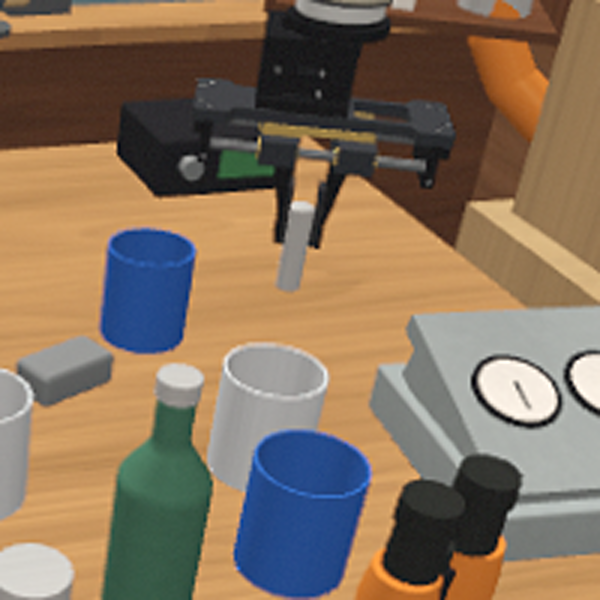

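```bash
python3 - <<'E'
from h import *
p=proj("scene",[[.53,.349,.252],[.53,.349,.18]]); print((p-[280,50])*3)
E
```

```text
[[299.50940544 203.93228174]
 [283.62734473 284.80460813]]
```

jog_arm([
  {"delta_pos": [1, -8, 0], "turn": 0, "fingers": 0},
  {"delta_pos": [2, -24, 0], "turn": 0, "fingers": 0},
  {"delta_pos": [3, -48, 0], "turn": 0, "fingers": 0},
  {"delta_pos": [5, -76, 0], "turn": 0, "fingers": 0},
  {"delta_pos": [8, -108, 0], "turn": 0, "fingers": 0},
  {"delta_pos": [10, -142, 0], "turn": 0, "fingers": 0},
  {"delta_pos": [12, -176, 0], "turn": 0, "fingers": 0},
  {"delta_pos": [15, -210, 0], "turn": 0, "fingers": 0},
  {"delta_pos": [17, -244, 0], "turn": 0, "fingers": 0},
  {"delta_pos": [20, -278, 0], "turn": 0, "fingers": 0},
  {"delta_pos": [22, -312, 0], "turn": 0, "fingers": 0},
  {"delta_pos": [24, -346, 0], "turn": 0, "fingers": 0},
  {"delta_pos": [27, -380, 0], "turn": 0, "fingers": 0},
  {"delta_pos": [29, -414, 0], "turn": 0, "fingers": 0},
  {"delta_pos": [32, -446, 0], "turn": 0, "fingers": 0},
  {"delta_pos": [34, -474, 0], "turn": 0, "fingers": 0},
  {"delta_pos": [35, -498, 0], "turn": 0, "fingers": 0},
  {"delta_pos": [36, -514, 0], "turn": 0, "fingers": 0},
  {"delta_pos": [37, -522, 0], "turn": 0, "fingers": 0},
  {"delta_pos": [37, -522, 0], "turn": 0, "fingers": 0},
])

```text
time_s: 7.13
position: [0.567, -0.1749, 0.2392]
tcp_rot: [[0.446, -0.0, -0.895], [0.895, -0.0, 0.446], [-0.0, -1.0, 0.0]]
force: [0.1, -0.8, -2.9]
opening: 0.22
```

jog_arm([
  {"delta_pos": [0, 0, -8], "turn": 0, "fingers": 0},
  {"delta_pos": [0, 0, -24], "turn": 0, "fingers": 0},
  {"delta_pos": [0, 0, -42], "turn": 0, "fingers": 0},
  {"delta_pos": [0, 0, -60], "turn": 0, "fingers": 0},
  {"delta_pos": [0, 0, -78], "turn": 0, "fingers": 0},
  {"delta_pos": [0, 0, -94], "turn": 0, "fingers": 0},
  {"delta_pos": [0, 0, -106], "turn": 0, "fingers": 0},
  {"delta_pos": [0, 0, -114], "turn": 0, "fingers": 0},
  {"delta_pos": [0, 0, -120], "turn": 0, "fingers": 0},
  {"delta_pos": [0, 0, -120], "turn": 0, "fingers": 0},
  {"delta_pos": [0, 0, -120], "turn": 0, "fingers": 0},
])

```text
time_s: 8.05
position: [0.5674, -0.1723, 0.1196]
tcp_rot: [[0.443, -0.0, -0.897], [0.897, 0.0, 0.443], [0.0, -1.0, 0.0]]
force: [0.8, -0.5, -1.8]
opening: 0.225
```

```bash
python3 - <<'E'
from h import *
s=read_state();print(s["time_s"],s["position"],s["opening"],s["force"])
a=[]
for n,(x,y,w) in dict(scene=(110,100,160),top=(270,130,160)).items():
    im=capture(n); a.append(cv2.resize(im[y:y+w,x:x+w,::-1],(400,400),interpolation=cv2.INTER_CUBIC))
    p=s["position"]
    print((proj(n,[p+[0,0,.013],p-[0,0,.059]])-[x,y])*400/w)
cv2.imwrite("pics/g3.png",np.hstack(a))
E
```

```text
8.05 [ 0.56744881 -0.17230553  0.119605  ] 0.22456773338226355 [ 0.84435712 -0.52211067 -1.8448163 ]
[[129.76714201 233.46248913]
 [139.92950593 297.18908968]]
[[212.2781328  129.48848049]
 [195.01025228 142.26401547]]
```

View pics/g3.png

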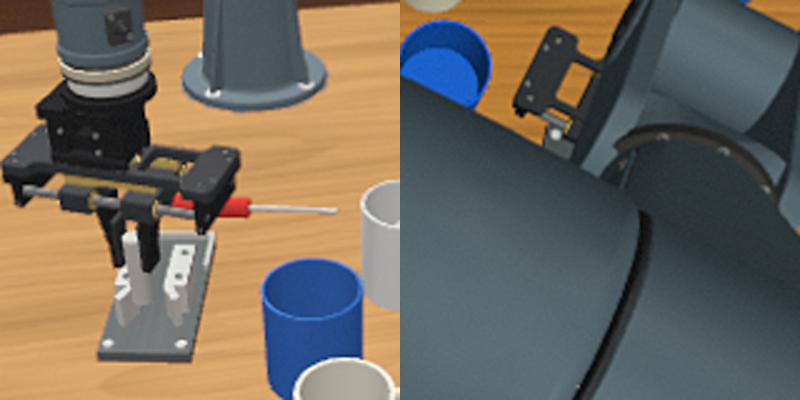

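jog_arm([
  {"delta_pos": [0, 0, -8], "turn": 0, "fingers": 0},
  {"delta_pos": [0, 0, -18], "turn": 0, "fingers": 0},
  {"delta_pos": [0, 0, -28], "turn": 0, "fingers": 0},
  {"delta_pos": [0, 0, -36], "turn": 0, "fingers": 0},
  {"delta_pos": [0, 0, -42], "turn": 0, "fingers": 0},
  {"delta_pos": [0, 0, -45], "turn": 0, "fingers": 0},
  {"delta_pos": [0, 0, -47], "turn": 0, "fingers": 0},
  {"delta_pos": [0, 0, -48], "turn": 0, "fingers": 0},
  {"delta_pos": [0, 0, -48], "turn": 0, "fingers": 0},
  {"delta_pos": [0, 0, -48], "turn": 0, "fingers": 0},
  {"delta_pos": [0, 0, -48], "turn": 0, "fingers": 0},
])

```text
time_s: 9.07
position: [0.5676, -0.173, 0.0719]
tcp_rot: [[0.444, 0.001, -0.896], [0.896, -0.0, 0.444], [-0.0, -1.0, -0.001]]
force: [-0.1, 0.2, -1.7]
opening: 0.217
```

```bash
python3 - <<'E'
from h import *
s=read_state();print(s["time_s"],s["position"],s["opening"],s["force"])
im=cv2.cvtColor(capture("scene"),cv2.COLOR_RGB2BGR)
x,y,w,h=130,170,90,90;k=6.6
z=cv2.resize(im[y:y+h,x:x+w],None,fx=k,fy=k,interpolation=cv2.INTER_CUBIC)
z0=cv2.resize(cv2.imread("pics/scene0.png")[y:y+h,x:x+w],None,fx=k,fy=k,interpolation=cv2.INTER_CUBIC)
c,sn=np.cos(2.9309),np.sin(2.9309)
def G(a,b,hh): return [.493+c*a-sn*b,-.1575+sn*a+c*b,hh]
def line(img,P,col):
    q=((proj("scene",P)-[x,y]+.5)*k).astype(int); cv2.polylines(img,[q.reshape(-1,1,2)],False,col,1)
for img in(z0,z):
  for b in(-.013,.013): line(img,[G(-.035,b,.046),G(.035,b,.046)],(0,0,255))
  line(img,[G(-.095,-.045,.012),G(-.095,.045,.012),G(.095,.045,.012),G(.095,-.045,.012),G(-.095,-.045,.012)],(0,255,0))
  line(img,[G(-.095,0,.012),G(.095,0,.012)],(0,255,255))
cv2.imwrite("pics/g4.png",z);cv2.imwrite("pics/g4_0.png",z0)
E
```

```text
9.0667 [ 0.56759387 -0.17304854  0.07192726] 0.21721869852940687 [-0.08840217  0.17931714 -1.72612385]
```

View pics/g4_0.png

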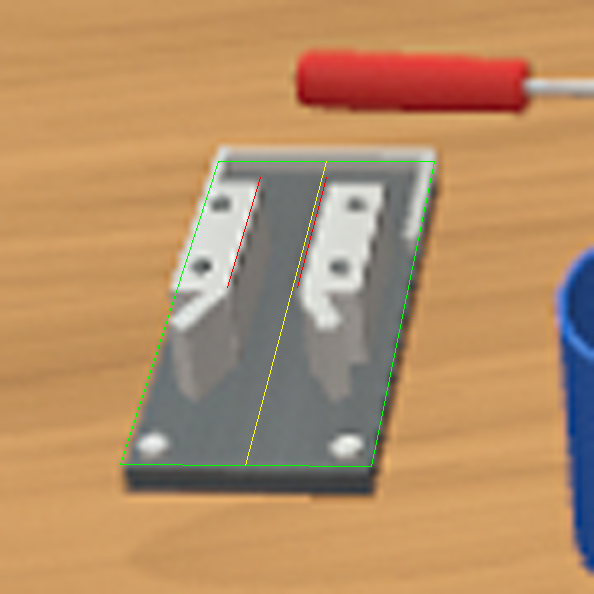

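View pics/g4.png

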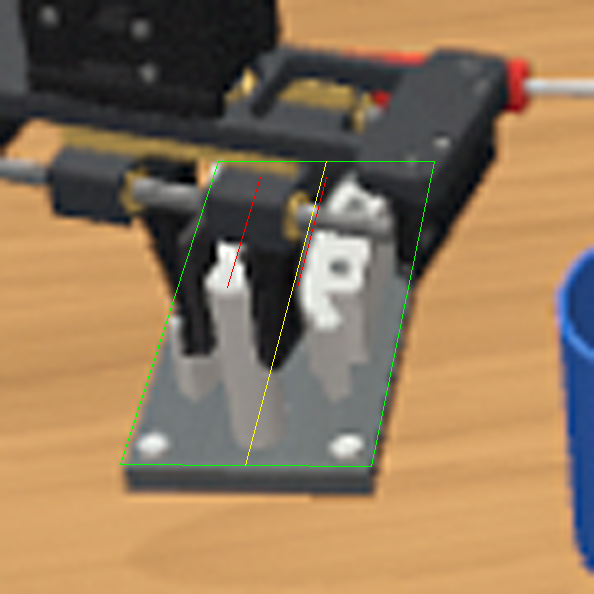

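jog_arm([
  {"delta_pos": [-3, 1, 0], "turn": 0, "fingers": 0},
  {"delta_pos": [-8, 2, 0], "turn": 0, "fingers": 0},
  {"delta_pos": [-14, 3, 0], "turn": 0, "fingers": 0},
  {"delta_pos": [-20, 4, 0], "turn": 0, "fingers": 0},
  {"delta_pos": [-26, 5.5, 0], "turn": 0, "fingers": 0},
  {"delta_pos": [-32, 7, 0], "turn": 0, "fingers": 0},
  {"delta_pos": [-38, 8, 0], "turn": 0, "fingers": 0},
  {"delta_pos": [-44, 9.5, 0], "turn": 0, "fingers": 0},
  {"delta_pos": [-50, 11, 0], "turn": 0, "fingers": 0},
  {"delta_pos": [-50, 11, 0], "turn": 0, "fingers": 0},
  {"delta_pos": [-50, 11, 0], "turn": 0, "fingers": 0},
])

```text
time_s: 10.03
position: [0.517, -0.1618, 0.0716]
tcp_rot: [[0.444, -0.0, -0.896], [0.896, 0.0, 0.444], [0.0, -1.0, 0.0]]
force: [-0.3, -0.6, -1.3]
opening: 0.219
```

```bash
python3 - <<'E'
from h import *
s=read_state();print(s["time_s"],s["position"],s["opening"],s["force"],s["moment"])
im=cv2.cvtColor(capture("scene"),cv2.COLOR_RGB2BGR)
x,y,w,h=130,170,90,90;k=6.6
z=cv2.resize(im[y:y+h,x:x+w],None,fx=k,fy=k,interpolation=cv2.INTER_CUBIC)
cv2.imwrite("pics/g5.png",z)
E
```

```text
10.0333 [ 0.51700815 -0.16184943  0.07157445] 0.21927079648107045 [-0.27730726 -0.61080456 -1.29072909] [-0.02201457  0.00839034 -0.00567567]
```

View pics/g5.png

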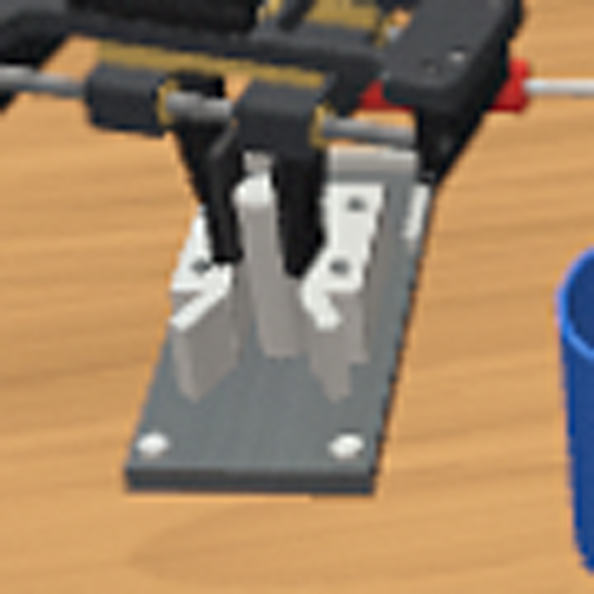

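jog_arm([
  {"delta_pos": [-3, 0.6, 0], "turn": 0, "fingers": 0},
  {"delta_pos": [-8, 1.7, 0], "turn": 0, "fingers": 0},
  {"delta_pos": [-14, 3, 0], "turn": 0, "fingers": 0},
  {"delta_pos": [-20, 4.3, 0], "turn": 0, "fingers": 0},
  {"delta_pos": [-26, 5.6, 0], "turn": 0, "fingers": 0},
  {"delta_pos": [-32, 6.8, 0], "turn": 0, "fingers": 0},
  {"delta_pos": [-38, 8, 0], "turn": 0, "fingers": 0},
  {"delta_pos": [-44, 9.4, 0], "turn": 0, "fingers": 0},
  {"delta_pos": [-50, 10.7, 0], "turn": 0, "fingers": 0},
  {"delta_pos": [-56, 12, 0], "turn": 0, "fingers": 0},
  {"delta_pos": [-62, 13.3, 0], "turn": 0, "fingers": 0},
  {"delta_pos": [-68, 14.5, 0], "turn": 0, "fingers": 0},
  {"delta_pos": [-74, 15.8, 0], "turn": 0, "fingers": 0},
  {"delta_pos": [-80, 17, 0], "turn": 0, "fingers": 0},
  {"delta_pos": [-85, 18, 0], "turn": 0, "fingers": 0},
  {"delta_pos": [-87, 18.5, 0], "turn": 0, "fingers": 0},
  {"delta_pos": [-87, 18.5, 0], "turn": 0, "fingers": 0},
  {"delta_pos": [-87, 18.5, -0.5], "turn": 0, "fingers": 0},
  {"delta_pos": [-87, 18.5, -0.5], "turn": 0, "fingers": 0},
])

```text
time_s: 11.67
position: [0.4307, -0.1436, 0.0711]
tcp_rot: [[0.444, 0.001, -0.896], [0.896, -0.0, 0.444], [-0.0, -1.0, -0.001]]
force: [-0.1, 0.4, -1.6]
opening: 0.219
```

```bash
python3 - <<'E'
from h import *
s=read_state();print(s["time_s"],s["position"],s["opening"],s["force"],s["moment"])
im=cv2.cvtColor(capture("scene"),cv2.COLOR_RGB2BGR)
x,y,w,h=130,170,90,90;k=6.6
z=cv2.resize(im[y:y+h,x:x+w],None,fx=k,fy=k,interpolation=cv2.INTER_CUBIC)
cv2.imwrite("pics/g6.png",z)
E
```

```text
11.6667 [ 0.43071927 -0.14364408  0.07111018] 0.21907547959877174 [-0.1342391   0.41698591 -1.64586181] [ 0.0288434   0.10473898 -0.00552663]
```

View pics/g6.png

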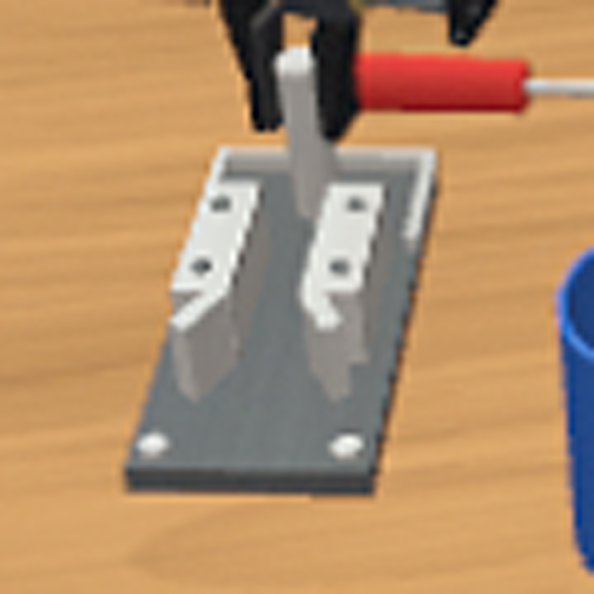

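jog_arm([
  {"delta_pos": [0, 0, -0.4], "turn": 0, "fingers": 0},
  {"delta_pos": [0, 0, -0.4], "turn": 0, "fingers": 0},
  {"delta_pos": [0, 0, -0.8], "turn": 0, "fingers": 0},
  {"delta_pos": [0, 0, -0.8], "turn": 0, "fingers": 0},
])

```text
time_s: 12.05
position: [0.4308, -0.1436, 0.071]
tcp_rot: [[0.444, 0.001, -0.896], [0.896, -0.001, 0.444], [-0.0, -1.0, -0.001]]
force: [-1.1, 0.4, 8.5]
opening: 0.221
```

jog_arm([
  {"delta_pos": [0, 0, 0.4], "turn": 0, "fingers": 0},
  {"delta_pos": [0, 0, 0.4], "turn": 0, "fingers": 24},
  {"delta_pos": [0, 0, 0.4], "turn": 0, "fingers": 26},
  {"delta_pos": [0, 0, 0.4], "turn": 0, "fingers": 30},
  {"delta_pos": [0, 0, 0.4], "turn": 0, "fingers": 36},
  {"delta_pos": [0, 0, 0.4], "turn": 0, "fingers": 45},
  {"delta_pos": [0, 0, 0.4], "turn": 0, "fingers": 55},
  {"delta_pos": [0, 0, 0.4], "turn": 0, "fingers": 55},
  {"delta_pos": [0, 0, 0.4], "turn": 0, "fingers": 55},
  {"delta_pos": [0, 0, 0.4], "turn": 0, "fingers": 55},
])

```text
time_s: 12.88
position: [0.4303, -0.1434, 0.0706]
tcp_rot: [[0.444, -0.0, -0.896], [0.896, 0.0, 0.444], [0.0, -1.0, 0.0]]
force: [-0.1, -0.1, -0.7]
opening: 0.537
```

jog_arm([
  {"delta_pos": [0, 0, 4], "turn": 0, "fingers": 55},
  {"delta_pos": [0, 0, 12], "turn": 0, "fingers": 55},
  {"delta_pos": [0, 0, 24], "turn": 0, "fingers": 55},
  {"delta_pos": [0, 0, 40], "turn": 0, "fingers": 55},
  {"delta_pos": [0, 0, 60], "turn": 0, "fingers": 55},
  {"delta_pos": [0, 0, 80], "turn": 0, "fingers": 55},
  {"delta_pos": [0, 0, 105], "turn": 0, "fingers": 55},
  {"delta_pos": [0, 0, 130], "turn": 0, "fingers": 55},
  {"delta_pos": [0, 0, 150], "turn": 0, "fingers": 55},
  {"delta_pos": [0, 0, 165], "turn": 0, "fingers": 55},
  {"delta_pos": [0, 25, 170], "turn": 0, "fingers": 55},
  {"delta_pos": [0, 55, 170], "turn": 0, "fingers": 55},
  {"delta_pos": [0, 85, 170], "turn": 0, "fingers": 55},
  {"delta_pos": [0, 115, 170], "turn": 0, "fingers": 55},
  {"delta_pos": [0, 145, 170], "turn": 0, "fingers": 55},
  {"delta_pos": [0, 175, 170], "turn": 0, "fingers": 55},
  {"delta_pos": [0, 205, 170], "turn": 0, "fingers": 55},
  {"delta_pos": [0, 230, 170], "turn": 0, "fingers": 55},
  {"delta_pos": [0, 240, 170], "turn": 0, "fingers": 55},
  {"delta_pos": [0, 240, 170], "turn": 0, "fingers": 55},
])

```text
time_s: 14.55
position: [0.4298, 0.0983, 0.2412]
tcp_rot: [[0.44, 0.001, -0.898], [0.898, 0.0, 0.44], [0.0, -1.0, -0.0]]
force: [-0.5, 0.6, 0.3]
opening: 0.547
```

```bash
python3 - <<'E'
from h import *
s=read_state();print(s["time_s"],s["position"],s["opening"],s["force"],s["qvel"])
for n in("scene","top"):
    im=capture(n); cv2.imwrite(f"pics/{n}7.png",cv2.resize(im[:,:,::-1],(800,600),interpolation=cv2.INTER_CUBIC))
    for t in("slim_centre","canister_a","mug","bottle"):print(t,[(round(d["confidence"],2),np.round(d["position"],4)) for d in tip_of(t,n)])
E
```

```text
14.55 [0.42981396 0.09826312 0.24121694] 0.546609960198778 [-0.53633996  0.63093084  0.29380558] [-3.18152199  0.29498823  0.05346586 -1.70368626 -0.47740395 -1.95458731]
slim_centre [(0.54, array([ 0.4313, -0.1401,  0.0467]))]
canister_a [(0.96, array([ 0.5328,  0.3539, -0.0026])), (0.82, array([0.6648, 0.3193, 0.0012])), (0.72, array([0.5213, 0.0889, 0.0035])), (0.69, array([ 0.634 , -0.0231,  0.0017])), (0.68, array([0.8356, 0.1463, 0.0013])), (0.56, array([0.287 , 0.333 , 0.0023])), (0.32, array([ 0.496 , -0.1629, -0.0011]))]
mug [(0.83, array([ 0.7525, -0.0207,  0.0051])), (0.31, array([ 0.5618, -0.1719,  0.0141]))]
bottle [(0.65, array([7.022e-01, 1.800e-01, 2.000e-04])), (0.19, array([ 0.4975, -0.1613, -0.0036]))]
slim_centre [(0.53, array([ 0.4278, -0.1483,  0.0487]))]
canister_a [(0.96, array([0.6665, 0.3201, 0.0058])), (0.81, array([ 8.349e-01,  1.490e-01, -4.000e-04])), (0.63, array([ 0.5191,  0.0919, -0.0011])), (0.63, array([0.2872, 0.3335, 0.0004])), (0.6, array([ 0.6334, -0.0241,  0.0039]))]
mug [(0.67, array([ 0.7535, -0.0179,  0.0037]))]
bottle [(0.81, array([ 0.6998,  0.1782, -0.0011]))]
```

View pics/scene7.png

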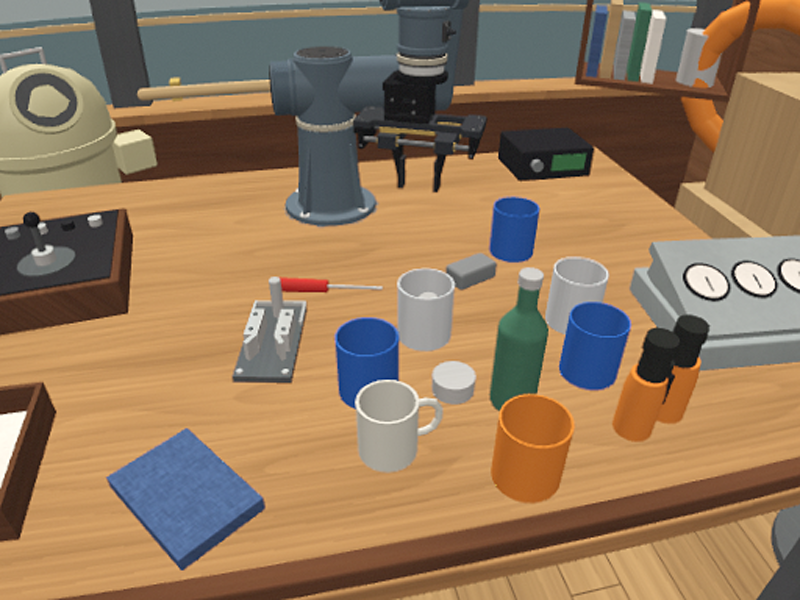

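View pics/top7.png

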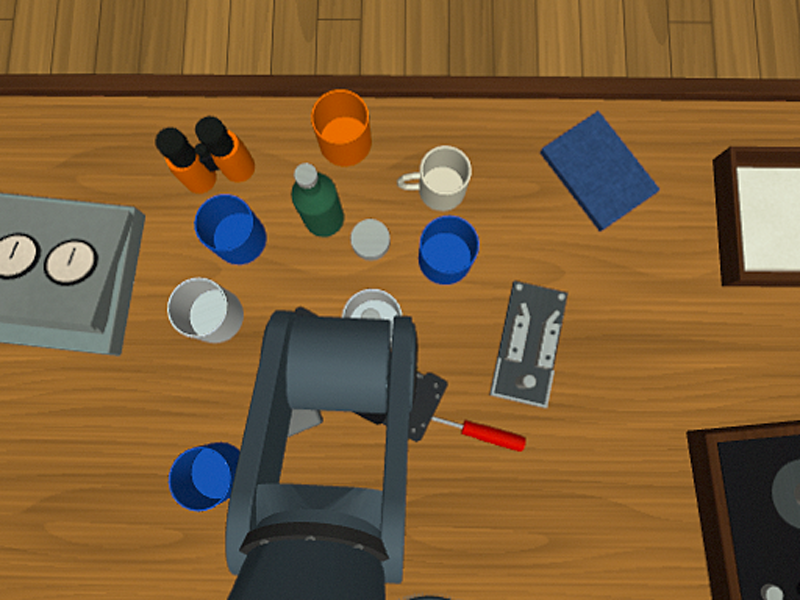

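The pin stands on the landing, at about pixel (277,290) in the scene view and (530,380) in the top view. Canister_a is empty at (205,310) in the top view. The thick pin is still in canister_b, and the mug and bottle have not moved. The arm is clear of everything, so I'm handing in.

```bash
python3 -c "
from rig import *
print(hand_in())"
```

```text
the job is handed in; nothing more can be done
None
```

I moved the slim pin out of the left-hand canister and left it standing free on the fenced landing. The job is handed in, at about 15 s of the 43 s allowed; `hand_in` reported no verdict.

**What I did:** I gripped the pin inside the canister and lifted it out. I then lowered it to about 1 mm above the gauge's entry end and moved it upright between the jaws at that height. On the landing I lowered it until the force reading showed contact, then released it and moved the arm well clear. The side forces I read between the jaws and on the landing were under 1 N.

**Last checks:**
- **Slim pin:** the networks put its centre at (0.431, -0.140, 0.047) from the scene camera and (0.428, -0.148, 0.049) from the top camera. That is about 64 mm beyond the gauge's centre and within about 5 mm of the centre line. The two cameras disagree by about 8 mm across, but both are inside the limits. It looked upright in both pictures, though I did not measure its tilt after release.
- **Canisters:** both are within 3 mm of where they were first measured. Canister_a looks empty and the thick pin is still in canister_b, though the arm partly hid canister_b in the last top view. The top camera's network did not report canister_a in the last check, so its position comes from the scene camera alone.
- **Mug and bottle:** both are within 5 mm of their first readings, which is about the networks' accuracy.

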